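# Test the shaker's mushroom stop and put it back in service

### The job

Test the shaker's emergency stop: with a fingertip, push the mushroom stop button all the way in until it latches, then push its grip bar round clockwise (seen from above) so that the latch lets go and the button springs fully out again. When it is out, press the flat round restart button on the other box fully in and let it come back out. Only push: do not grip the stop's bar or anything else, and leave the things standing around where they are.

Things in the scene. Friction and masses are not known exactly. Their poses are not given: they have to be found in the camera images.
- stop_station: the stop station: fixed grey box 92x92 mm, lid 60 mm above the worktop; origin under its centre, on the worktop and on the head's vertical axis. A fixed round shroud (82 mm across, top 83 mm above the worktop) surrounds the mushroom head. It stands left or right, turned up to 0.6 rad.
- stop_bar_top (a point): top centre of the stop's grip bar, on the head's axis; 110 mm above the worktop while out. Head: smooth white mushroom cap 66 mm across with an upright bar across its top, 60 mm long (along this point's x), 12 mm thick (y), 26 mm high; the cap's top lies 26 mm below this point. z up; sinks and turns with the head. At rest the bar lies along the station's x. Friction 0.35.
- stop_plunger (a joint): how far the mushroom head is pressed in, m: 0 out, 0.012 full travel. A spring pushes it out with 6 N at the start and 10 N fully in; passing the catch takes up to about 11 N in all. From 0.010 on it latches, and it then stays in by itself at about 0.010 until it is twisted.
- stop_twist (a joint): how far the head is twisted, rad: 0 at rest, positive = clockwise seen from above, stop at 1.0. It turns clockwise only, against a light spring (0.02 to 0.06 N m, so 1 to 4 N near an end of the bar), and turns back by itself when let go. At about 0.55 to 0.7 rad the latch lets go and the head springs out (rubbing on the finger may delay it until the finger is taken away).
- stop_drive: the two faces of the grip bar that are pushed to turn it clockwise: in the frame of stop_bar_top, the -y face of the bar's -x half and the +y face of its +x half. Origin is not of use.
- stop_rear: the two opposite faces of the grip bar (the +y face of its -x half and the -y face of its +x half). Origin is not of use.
- restart_station: the restart station: fixed grey box like the other, 92x92 mm, lid at 60 mm, with one small flat round push button on top and no shroud; origin under its centre on the worktop. It stands on the other side from the stop station, turned up to 0.6 rad.
- restart_top (a point): centre of the top of the flat round push button, 78 mm above the worktop when out; white, 36 mm across, standing 6 mm proud of its 52 mm round grey collar. Moves down with the button.
- restart (a joint): how far the flat button is pressed, m: 0 out, 0.006 fully in, which takes 5 N; springs back by itself, no latch.
- sample_cup: bystander, loose: open clear specimen cup, 43 mm across, 40 mm high, between the two stations; origin at the middle of its underside. Not to be disturbed.
- white_cap_bottle: bystander, loose: white reagent bottle with a white cap, 42 mm across, 88 mm high, behind the stations; origin at the middle of its underside. Not to be disturbed.
- tall_bottle: bystander, loose: clear bottle with a white cap, 42 mm across, 138 mm high, behind the stations; origin at the middle of its underside. Not to be disturbed.
- slide_box: bystander, loose: flat box of microscope slides, 52x78x26 mm, at the left; origin at the middle of its underside. Not to be disturbed.
- marker_pen: bystander, loose: marker pen lying on the worktop, 135 mm long, 17 mm thick, at the back left; origin at the middle of its underside. Not to be disturbed.
- forceps: bystander, loose: steel forceps lying on the worktop, 129 mm long, 8 mm thick, at the right; origin at the middle of its underside. Not to be disturbed.

How it is judged:
By the outcome, as a careful person would: the job done as asked, in the order asked, and still so for the second after the job is handed in, with the robot touching nothing.
It also fails if it takes over 45 s, if anything falls off the work surface, if the arm or the gripper's body presses on something with over 40 N, if the wrist force passes 120 N, or if a joint passes its speed limit or range.

### The arm

A 6-joint arm with a two-finger parallel gripper is mounted at the origin on a cart in front of the work surface, level with it; the furniture and walls round the work are solid. World frame = base frame: x ahead of the robot, y to its left, z up, the work surface at z = 0. Lengths are in m, angles in rad, forces in N, time in s.
With the tool pointing down it reaches from about 0.35 to 0.775 m from the base axis. Payload 5.5 kg.
Tool frame: the origin (TCP) lies at the centre of the arm's flange, where the gripper is bolted on; the fingertips stand 173 mm ahead of it and the grasp point (between the pads) lies 155 mm ahead of it; z points along the fingers, y is the direction in which the jaws open and shut (so a half turn about z gives the same grasp; the last joint's range is limited). The gripper opens to 85 mm and grips with 20 to 120 N. Pads are 22 mm wide; open, the fingers measure 114 mm over their backs; the gripper's body (76 mm by 85 mm) begins 54 mm behind the grasp point. The pads swing forward as they close: fully open they stand 13 mm farther back than shut.
Start: joints at [1.179, 0.313, 0.046, 1.304, 0, 1.431], TCP at [0.143, 0.557, 0.405] pointing down, gripper open.
Joint ranges: [-2.76, 2.76], [-0.86, 1.69], [-1.03, 1.26], [-2.2, 2.34], [-1.47, 1.5], [-3.14, 3.14]. Speed limits (rad/s): [2.57, 2.57, 3.14, 3.14, 3.14, 3.14].

### API

Orientations are given as a unit quaternion [w, x, y, z].
In Python, from workcell import env gives the robot as it stands.
- The arm moves only by the shell command python3 -m crank 'ROWS' [FORCE]. ROWS is JSON, a list of rows, each a list of 3 entries, a list of its own where there are three numbers: the shift along the tool's x, y, z in units of 40 mm (1.0 is 40 mm), then the turn about the tool's z in units of 5 degrees (1.0 is 5 degrees), then the gripper command: -1 is fully open, 1 is shut, values between are in proportion. In form: [[[x, y, z], yaw, hand], ...]. A call has 1 to 5 rows; each row shifts and turns the commanded pose from where the row before left it, along the tool's axes as they then stand; what a row does not reach is not made up. A row lasts 1/12 s, in which the tool goes at most 41.7 mm and 7.16 degrees, less where a joint would pass 70% of its speed; a pose out of reach is approached as far as the arm can. A call is refused whole if a number of a shift passes 1 or a number of a turn 1, either way. A call with a gripper value outside its range is refused whole. The fingers move at their own pace and stop on an object; FORCE is the grip in N (left out, the last holds). Time passes only in rows, so rows that do not move let the fingers close. It gives the time, the measured TCP pose, the force and the opening at its end, in the units of the state.
- env.get_state(): the state, without advancing time (a new reading comes with each control period).
- env.read_camera(name): name is "scene" or "side" or "wrist"; returns a dict with "frame" (400x640x3 uint8, red, green, blue), "depth" (400x640 float32, m along the optical axis (not along the pixel's ray), 0 where there is no reading), "K" (3x3 intrinsics, pixels), "extrinsics" (4x4, takes a point from world to camera coordinates). Camera axes: x right, y up, looking along -z (the intrinsics and any distortion apply to the point x, -y, -z); pixel columns grow to the right and rows downward; lengths in m; the calibration is good to about 2 mm. A picture is of the moment at which its call begins.
- env.hand_in(): hands the job in, once; it reports no verdict.
The state is a dict: "clock": time; "joint_pos": joint angles; "qvel": joint speeds; "tau": joint torques, N m; "tcp_pos": TCP position; "orientation": TCP orientation; "wrist_force": force on the tool from outside, world axes, zero at the start; "ft_torque": the same for the moment, N m; "finger_gap": finger opening in m.
Only numpy, scipy, OpenCV 4.12 (cv2) and the standard library are available. Lean on these libraries where they do the work, as an engineer would, in place of code of your own. Each camera call takes 0.05 s, during which the arm holds its last target. There are 200 camera calls.

## Working session

There is one attempt and no reset: what is moved stays moved. The work goes in short steps, Python scripts to look and compute and a shell command to move; the robot and the scene stay as the last step left them, time stands still between calls to the robot, and variables do not carry over. Pictures are saved under pics/ and viewed, on a budget of 10 in all, crops included, one or two more only if the job needs it, and the job is handed in when it is done.

```bash
mkdir -p pics; ls; python3 - <<'E'
from workcell import env
import cv2,numpy as np
s=env.get_state();print({k:np.round(v,3).tolist() for k,v in s.items()})
for n in ["scene","side"]:
    r=env.read_camera(n);np.savez(f"{n}0.npz",**r);cv2.imwrite(f"pics/{n}0.png",r["frame"][:,:,::-1]);print(n,r["K"].tolist(),np.round(r["extrinsics"],3).tolist(),[k for k in r])
E
```

```text
pics
{'clock': 0.0, 'joint_pos': [1.179, 0.314, 0.045, 1.304, 0.0, 1.431], 'qvel': [0.001, 0.001, 0.0, 0.001, 0.001, -0.001], 'tau': [-0.001, -48.063, 29.853, 0.019, -0.0, -0.0], 'tcp_pos': [0.143, 0.557, 0.404], 'orientation': [-0.0, 0.126, 0.992, -0.001], 'wrist_force': [0.348, -0.023, -0.127], 'ft_torque': [-0.001, 0.013, -0.01], 'finger_gap': 0.086}
scene [[373.3669240791501, 0.0, 313.9775900652056], [0.0, 373.3669240791501, 202.17092643746585], [0.0, 0.0, 1.0]] [[0.581, -0.814, 0.014, -0.374], [0.613, 0.449, 0.65, -0.431], [-0.535, -0.369, 0.76, -1.068], [0.0, 0.0, 0.0, 1.0]] ['frame', 'depth', 'K', 'extrinsics']
side [[485.09881605957617, 0.0, 319.55982498748676], [0.0, 485.09881605957617, 193.5684154785528], [0.0, 0.0, 1.0]] [[-0.998, 0.054, -0.017, 0.603], [-0.044, -0.534, 0.844, -0.062], [0.036, 0.844, 0.536, -1.551], [0.0, 0.0, 0.0, 1.0]] ['frame', 'depth', 'K', 'extrinsics']
```

View pics/scene0.png

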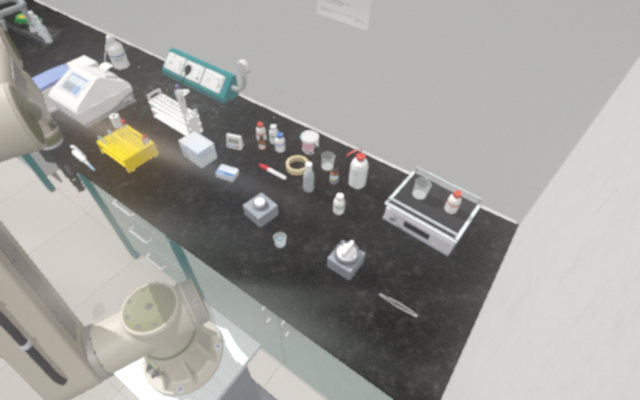

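View pics/side0.png

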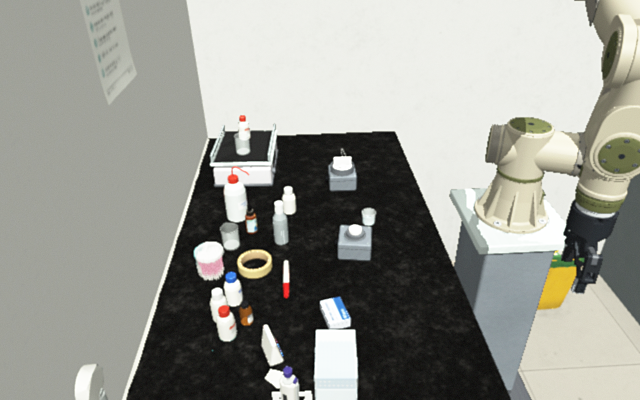

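The scene camera shows the stop station at about (346,256) on the right and the restart station at about (261,207) on the left. The cup is between them at (280,240). The side camera shows the stop at (342,172) and the restart at (355,240). Next I locate them from depth.

```bash
cat > h.py <<'E'
import numpy as np,cv2
def cloud(r):
    K=r["K"];E=r["extrinsics"];d=r["depth"];v,u=np.mgrid[:d.shape[0],:d.shape[1]]
    p=np.stack([(u-K[0,2])/K[0,0]*d,-(v-K[1,2])/K[1,1]*d,-d],-1)
    w=(p-E[:3,3])@E[:3,:3]; w[d<=0]=np.nan
    return w
def px(r,P):
    c=r["extrinsics"][:3,:3]@np.array(P)+r["extrinsics"][:3,3];q=r["K"]@[c[0],-c[1],-c[2]];return q[:2]/q[2]
E
python3 - <<'E'
from h import *
for n,pts in [("scene",dict(stop=(346,256),rest=(261,207),cup=(280,241))),("side",dict(stop=(342,172),rest=(355,240),cup=(369,216)))]:
    r=dict(np.load(n+"0.npz"));w=cloud(r)
    for k,(u,v) in pts.items():
        print(n,k,w[v,u].round(3))
        c=np.nanmedian(w[v-3:v+4,u-3:u+4].reshape(-1,3),0)
        m=(np.hypot(w[...,0]-c[0],w[...,1]-c[1])<.09)
        for lo,hi in [(.02,.045),(.052,.066),(.068,.08),(.08,.09),(.1,.115)]:
            q=w[m&(w[...,2]>lo)&(w[...,2]<hi)]
            if len(q)>3:
                b=cv2.minAreaRect(q[:,:2].astype(np.float32)*1000);print('  ',lo,hi,len(q),q.mean(0).round(3),np.round(b[0]),np.round(b[1]),round(b[2]))
E
```

```text
scene stop [ 0.5   -0.227  0.084]
   0.02 0.045 138 [ 0.483 -0.233  0.032] [ 494. -241.] [ 62. 125.] 45
   0.052 0.066 256 [ 0.497 -0.228  0.058] [ 515. -218.] [92. 93.] 90
   0.068 0.08 136 [ 0.508 -0.223  0.077] [ 514. -217.] [80. 77.] 40
   0.08 0.09 220 [ 0.512 -0.219  0.082] [ 514. -218.] [75. 77.] 31
   0.1 0.115 69 [ 0.514 -0.218  0.107] [ 515. -217.] [13. 59.] 89
scene rest [0.505 0.135 0.066]
   0.02 0.045 149 [0.491 0.127 0.032] [488. 131.] [ 64. 124.] 37
   0.052 0.066 370 [0.507 0.145 0.058] [512. 150.] [95. 92.] 81
   0.068 0.08 88 [0.51  0.146 0.074] [514. 151.] [49. 46.] 21
   0.08 0.09 26 [0.511 0.152 0.081] [512. 152.] [25. 30.] 84
scene cup [0.457 0.013 0.014]
   0.02 0.045 81 [0.456 0.016 0.031] [455.  14.] [42. 41.] 39
side stop [ 0.518 -0.168  0.079]
   0.02 0.045 188 [ 0.52  -0.176  0.033] [ 532. -188.] [ 62. 121.] 52
   0.052 0.066 177 [ 0.52  -0.184  0.059] [ 515. -208.] [93. 92.] 89
   0.068 0.08 83 [ 0.518 -0.187  0.074] [ 516. -202.] [68. 79.] 88
   0.08 0.09 142 [ 0.513 -0.199  0.085] [ 514. -204.] [64. 76.] 87
   0.1 0.115 73 [ 0.515 -0.212  0.107] [ 515. -212.] [18. 58.] 86
side rest [0.514 0.182 0.063]
   0.02 0.045 242 [0.521 0.194 0.033] [513. 173.] [107.  73.] 3
   0.052 0.066 508 [0.514 0.168 0.06 ] [512. 155.] [100.  91.] 81
   0.068 0.08 112 [0.515 0.166 0.073] [515. 160.] [45. 51.] 76
   0.08 0.09 76 [0.512 0.156 0.083] [511. 154.] [33. 33.] 58
side cup [0.454 0.039 0.04 ]
   0.02 0.045 142 [0.453 0.016 0.032] [454.  16.] [42. 45.] 20
   0.052 0.066 6 [0.47  0.116 0.059] [470. 115.] [ 4. 15.] 72
```

```bash
python3 -m crank '[[[0,0,0],-1,1],[[0,0,0],-1,1],[[0,0,0],-0.9,1],[[-0.8,-0.6,0],0,1],[[-0.8,-0.6,0],0,1]]' 20; python3 -m crank '[[[-0.8,-0.6,0],0,1],[[-0.8,-0.6,0],0,1],[[-0.8,-0.6,0],0,1],[[-0.8,-0.6,0],0,1],[[-0.8,-0.6,0],0,1]]'; python3 -m crank '[[[-0.24,-0.97,0],0,1],[[-0.24,-0.97,0],0,1],[[-0.24,-0.97,0],0,1],[[-0.24,-0.97,0],0,1],[[-0.24,-0.97,0],0,1]]'
```

```text
clock: 0.52
tcp_pos: [0.2065, 0.5092, 0.404]
orientation: [-0.0, -0.003, 1.0, -0.0]
wrist_force: [-0.2, 0.2, -0.8]
finger_gap: 0.0257
clock: 0.93
tcp_pos: [0.3686, 0.3877, 0.4044]
orientation: [-0.0, -0.001, 1.0, -0.0]
wrist_force: [0.4, 1.0, -0.1]
finger_gap: -0.0002
clock: 1.35
tcp_pos: [0.4156, 0.1934, 0.4043]
orientation: [-0.0, -0.001, 1.0, -0.0]
wrist_force: [0.8, -0.4, 1.3]
finger_gap: 0.0
```

```bash
python3 -m crank '[[[-0.24,-0.97,0],0,1],[[-0.24,-0.97,0],0,1],[[-0.24,-0.97,0],0,1],[[-0.24,-0.97,0],0,1],[[-0.24,-0.97,0],0,1]]'; python3 -m crank '[[[-0.26,-0.97,0],0,1],[[-0.26,-0.97,0],0,1],[[-0.26,-0.97,0],0,1],[[0,0,0],0,1],[[0,0,0],0,1]]';python3 - <<'E'
from h import *
from workcell import env
r=env.read_camera("wrist");np.savez("w1.npz",**r);w=cloud(r)
cv2.imwrite("pics/w1.png",r["frame"][:,:,::-1])
m=np.hypot(w[...,0]-.515,w[...,1]+.216)<.06
for lo,hi in [(.052,.066),(.068,.08),(.08,.09),(.1,.115)]:
    q=w[m&(w[...,2]>lo)&(w[...,2]<hi)]
    if len(q)>3:
        b=cv2.minAreaRect(q[:,:2].astype(np.float32)*1000);print('  ',lo,hi,len(q),q.mean(0).round(4),np.round(b[0]),np.round(b[1]),round(b[2]))
print(np.round(env.get_state()["tcp_pos"],4),px(r,[.515,-.216,.11]))
q=w[(w[...,2]>.2)&(w[...,2]<.27)]; print(len(q), q.min(0) if len(q) else 0,q.max(0) if len(q) else 0)
for a in ("white",(339,205)),("tall",(308,180)):
    s=dict(np.load("scene0.npz"));ws=cloud(s);print(a[0],ws[a[1][1],a[1][0]].round(3))
E
```

```text
clock: 1.77
tcp_pos: [0.4638, -0.0007, 0.4045]
orientation: [-0.0, -0.001, 1.0, 0.0]
wrist_force: [0.7, 0.3, 0.1]
finger_gap: -0.0004
clock: 2.18
tcp_pos: [0.4955, -0.1172, 0.4038]
orientation: [-0.001, 0.001, 1.0, 0.0]
wrist_force: [0.4, 0.5, -0.1]
finger_gap: 0.0004
   0.052 0.066 1959 [ 0.4996 -0.2036  0.0591] [ 517. -216.] [91. 91.] 89
   0.068 0.08 524 [ 0.5084 -0.2108  0.0752] [ 516. -215.] [77. 76.] 75
   0.08 0.09 2510 [ 0.5141 -0.2142  0.0831] [ 517. -217.] [80. 78.] 77
   0.1 0.115 780 [ 0.5153 -0.2154  0.1081] [ 517. -217.] [13. 60.] 89
[ 0.4951 -0.1158  0.404 ] [220.60076496 214.24763055]
2153 [ 0.48212397 -0.13082622  0.23348627] [ 0.50569243 -0.10172972  0.26997457]
white [ 0.686 -0.081  0.056]
tall [0.711 0.077 0.069]
```

View pics/w1.png

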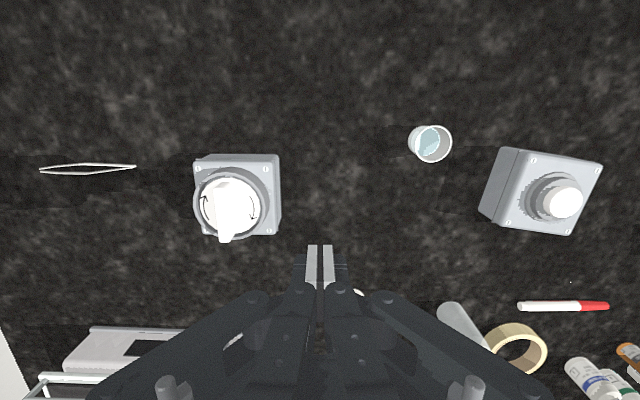

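The wrist view shows the stop at (230,205) with its bar lying along world x, and the restart at (560,200). Bar axis is (0.517, -0.216). I'm moving over it and descending.

```bash
python3 -m crank '[[[-0.18,-0.84,0],0,1],[[-0.18,-0.84,0],0,1],[[-0.18,-0.83,0],0,1],[[0,0,0.8],0,1],[[0,0,0.8],0,1]]'; python3 -m crank '[[[0,0,0.8],0,1],[[0,0,0.4],0,1],[[0,0,0],0,1],[[0,0,0],0,1]]'
```

```text
clock: 2.65
tcp_pos: [0.5182, -0.216, 0.3418]
orientation: [0.002, -0.0, 1.0, -0.001]
wrist_force: [1.3, 0.3, -1.3]
finger_gap: -0.0001
clock: 2.98
tcp_pos: [0.5167, -0.2137, 0.2922]
orientation: [-0.001, -0.002, 1.0, 0.001]
wrist_force: [-0.1, -0.4, -0.2]
finger_gap: 0.0004
```

```bash
python3 -m crank '[[[0,0,0.12],0,1],[[0,0,0.12],0,1],[[0,0,0.08],0,1],[[0,0,0],0,1]]'; python3 -m crank '[[[0,0,0.08],0,1],[[0,0,0],0,1]]';  python3 -m crank '[[[0,0,0.08],0,1],[[0,0,0],0,1],[[0,0,0],0,1]]'
```

```text
clock: 3.32
tcp_pos: [0.5178, -0.2155, 0.2816]
orientation: [0.002, -0.001, 1.0, -0.001]
wrist_force: [0.0, 0.6, 5.3]
finger_gap: -0.0001
clock: 3.48
tcp_pos: [0.5178, -0.2155, 0.2792]
orientation: [0.002, -0.001, 1.0, -0.001]
wrist_force: [-0.6, 0.7, 8.9]
finger_gap: 0.0001
clock: 3.73
tcp_pos: [0.5178, -0.2155, 0.2756]
orientation: [0.002, -0.001, 1.0, -0.001]
wrist_force: [-0.0, 2.3, 6.2]
finger_gap: 0.0002
```

```bash
python3 -m crank '[[[0,0,0.08],0,1],[[0,0,0],0,1]]';  python3 -m crank '[[[0,0,0.06],0,1],[[0,0,0],0,1],[[0,0,0],0,1]]'
```

```text
clock: 3.9
tcp_pos: [0.5178, -0.2156, 0.2722]
orientation: [0.002, -0.001, 1.0, -0.001]
wrist_force: [-0.1, 1.7, 7.3]
finger_gap: 0.0
clock: 4.15
tcp_pos: [0.5179, -0.2156, 0.2713]
orientation: [0.002, -0.001, 1.0, -0.001]
wrist_force: [-1.7, 2.3, 13.1]
finger_gap: 0.0001
```

```bash
python3 -m crank '[[[0,0,0.04],0,1],[[0,0,0],0,1],[[0,0,0],0,1]]'; python3 -m crank '[[[0,0,-0.3],0,1],[[0,0,-0.5],0,1],[[0,0.8,0],0,1],[[0,0.6,0],0,1],[[0,0,0],0,1]]'; python3 - <<'E'
from h import *
from workcell import env
for n in ["wrist","side"]:
    r=env.read_camera(n);w=cloud(r);cv2.imwrite(f"pics/{n}2.png",r["frame"][:,:,::-1])
    m=np.hypot(w[...,0]-.515,w[...,1]+.216)<.036
    q=w[m&(w[...,2]>.09)&(w[...,2]<.118)]
    print(n,len(q),np.percentile(q[:,2],[10,50,90,100]).round(4)); b=cv2.minAreaRect(q[:,:2].astype(np.float32)*1000);print(b)
    q=w[(w[...,2]>.12)&(w[...,2]<.17)&(abs(w[...,1]+.16)<.06)&(abs(w[...,0]-.515)<.06)]
    if len(q): print("tip",len(q),q.min(0).round(4),q.max(0).round(4))
print(env.get_state()["tcp_pos"])
E
```

```text
clock: 4.4
tcp_pos: [0.5181, -0.2157, 0.2712]
orientation: [0.003, -0.001, 1.0, -0.002]
wrist_force: [-4.4, 2.9, 22.6]
finger_gap: -0.0001
clock: 4.82
tcp_pos: [0.5167, -0.1564, 0.2994]
orientation: [0.001, -0.002, 1.0, 0.001]
wrist_force: [-0.6, -0.3, -0.5]
finger_gap: -0.0001
wrist 1718 [0.0942 0.0993 0.1003 0.1018]
((517.4072875976562, -216.7593536376953), (12.364160537719727, 59.86554718017578), 89.52922821044922)
tip 2533 [ 0.5018 -0.1838  0.1287] [ 0.5274 -0.1288  0.17  ]
side 53 [0.0904 0.0961 0.1022 0.1049]
((515.0510864257812, -212.37884521484375), (59.036354064941406, 16.17972755432129), 2.211254358291626)
tip 67 [ 0.503  -0.1583  0.1261] [ 0.5236 -0.1358  0.1681]
[ 0.51724107 -0.15874514  0.29912917]
```

Latched: the bar top is at 0.100 and stays there. Next I set the fingertip beside the +y face of the +x half, about 6 mm above the shroud.

```bash
python3 -m crank '[[[-0.7,0,0],0,1],[[0,0,0.45],0,1],[[0,0,0.46],0,1],[[0,0,0],0,1]]'; python3 -m crank '[[[0,-0.4,0],0,1],[[0,-0.3,0],0,1],[[0,-0.15,0],0,1],[[0,0,0],0,1]]'; python3 - <<'E'
from h import *
from workcell import env
r=env.read_camera("wrist");w=cloud(r);cv2.imwrite("pics/w3.png",r["frame"][:,:,::-1])
s=env.get_state();print(s["tcp_pos"],s["wrist_force"])
E
```

```text
clock: 5.25
tcp_pos: [0.5442, -0.1597, 0.2588]
orientation: [-0.002, -0.0, 1.0, 0.001]
wrist_force: [-1.2, 0.1, -2.0]
finger_gap: 0.0
clock: 5.58
tcp_pos: [0.5453, -0.1954, 0.2627]
orientation: [0.001, 0.001, 1.0, -0.001]
wrist_force: [0.2, 0.3, 0.2]
finger_gap: -0.0005
[ 0.54511326 -0.1946011   0.26252416] [ 0.21655781  0.21404157 -0.10088461]
```

View pics/w3.png

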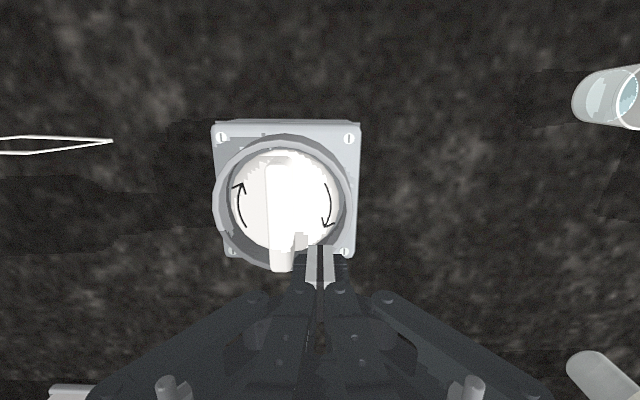

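The wrist view shows the finger pads at (306–336, 250) just right of the bar's near end at (283,265). The printed arrows show that pushing left is clockwise. I'll push along -y in small steps.

```bash
python3 -m crank '[[[0,-0.15,0],0,1],[[0,0,0],0,1]]'; python3 -m crank '[[[0,-0.15,0],0,1],[[0,0,0],0,1]]';python3 -m crank '[[[0,-0.15,0],0,1],[[0,0,0],0,1]]'; python3 - <<'E'
from h import *
from workcell import env
r=env.read_camera("wrist");w=cloud(r);cv2.imwrite("pics/w4.png",r["frame"][:,:,::-1])
s=env.get_state();print(s["tcp_pos"],s["wrist_force"])
q=w[(np.hypot(w[...,0]-.517,w[...,1]+.2165)<.033)&(w[...,2]>.092)&(w[...,2]<.118)&(w[...,0]<.532)]
print(len(q),np.percentile(q[:,2],[10,50,90,100]).round(4),cv2.minAreaRect(q[:,:2].astype(np.float32)*1000))
E
```

```text
clock: 5.8
tcp_pos: [0.545, -0.1998, 0.2622]
orientation: [0.0, -0.0, 1.0, 0.0]
wrist_force: [-0.3, 1.1, 0.4]
finger_gap: 0.0001
clock: 5.97
tcp_pos: [0.5453, -0.2054, 0.2621]
orientation: [0.0, -0.001, 1.0, 0.001]
wrist_force: [1.4, 3.6, 0.7]
finger_gap: 0.0
clock: 6.13
tcp_pos: [0.5451, -0.2111, 0.2619]
orientation: [0.0, -0.001, 1.0, 0.001]
wrist_force: [0.6, 4.5, 2.0]
finger_gap: -0.0
[ 0.54507788 -0.21102293  0.26190185] [0.23860127 3.58485497 1.0454512 ]
2188 [0.0972 0.0995 0.1004 0.1017] ((513.1021728515625, -214.4276123046875), (12.361087799072266, 49.694847106933594), 60.57557678222656)
```

View pics/w4.png

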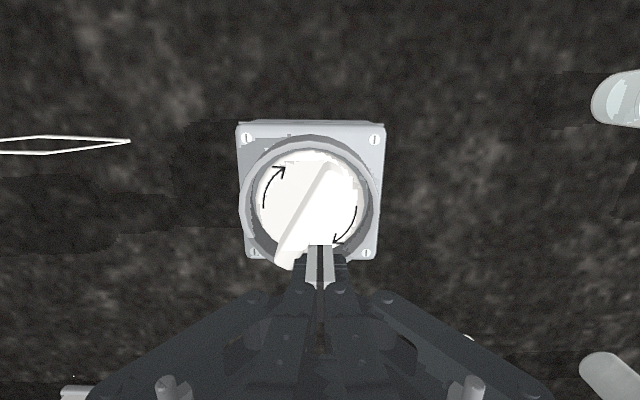

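The bar has turned clockwise about 0.51 rad, with its near end at (287,260), and is still latched at 0.100. I keep pushing.

```bash
python3 -m crank '[[[0,-0.12,0],0,1],[[0,0,0],0,1]]'; python3 -m crank '[[[0,-0.1,0],0,1],[[0,0,0],0,1],[[0,0,0],0,1]]'; cat > chk.py <<'E'
from h import *
from workcell import env
r=env.read_camera("wrist");w=cloud(r);cv2.imwrite("pics/wl.png",r["frame"][:,:,::-1])
s=env.get_state();print(s["clock"],s["tcp_pos"],s["wrist_force"])
q=w[(np.hypot(w[...,0]-.517,w[...,1]+.2165)<.033)&(w[...,2]>.092)&(w[...,2]<.118)&(w[...,0]<.532)]
print(len(q),np.percentile(q[:,2],[10,50,90,100]).round(4),cv2.minAreaRect(q[:,:2].astype(np.float32)*1000))
E
python3 chk.py
```

```text
clock: 6.35
tcp_pos: [0.5457, -0.2164, 0.2624]
orientation: [0.001, -0.001, 1.0, -0.0]
wrist_force: [2.6, 2.1, 0.8]
finger_gap: -0.0004
clock: 6.6
tcp_pos: [0.5451, -0.2204, 0.2618]
orientation: [0.0, -0.0, 1.0, -0.0]
wrist_force: [2.1, 2.2, 1.5]
finger_gap: 0.0003
6.65 [ 0.54513797 -0.22037849  0.26186758] [1.05074122 1.44576633 1.34266781]
3667 [0.0975 0.1088 0.11   0.1114] ((517.318359375, -216.93263244628906), (12.380901336669922, 59.2393913269043), 37.201961517333984)
```

The head sprang out (bar top at 0.110). I back off in +y, lift and check.

```bash
python3 -m crank '[[[0,0.3,0],0,1],[[0,0.4,0],0,1],[[0,0.4,0],0,1],[[0,0,-0.8],0,1],[[0,0,-0.8],0,1]]'; python3 -m crank '[[[0,0.3,-0.8],0,1],[[0,0,0],0,1]]'; python3 chk.py
```

```text
clock: 7.07
tcp_pos: [0.5434, -0.1734, 0.324]
orientation: [-0.003, -0.002, 1.0, 0.001]
wrist_force: [0.2, -0.4, 0.5]
finger_gap: 0.0001
clock: 7.23
tcp_pos: [0.546, -0.1622, 0.3644]
orientation: [0.004, -0.002, 1.0, -0.002]
wrist_force: [0.9, -0.5, 0.3]
finger_gap: -0.0004
7.2833 [ 0.54569418 -0.16265705  0.36165518] [-0.03389416 -0.13423012 -0.06892713]
997 [0.1004 0.109  0.1101 0.1116] ((509.9981384277344, -215.9850311279297), (12.407014846801758, 44.40903854370117), 85.78191375732422)
```

View pics/wl.png

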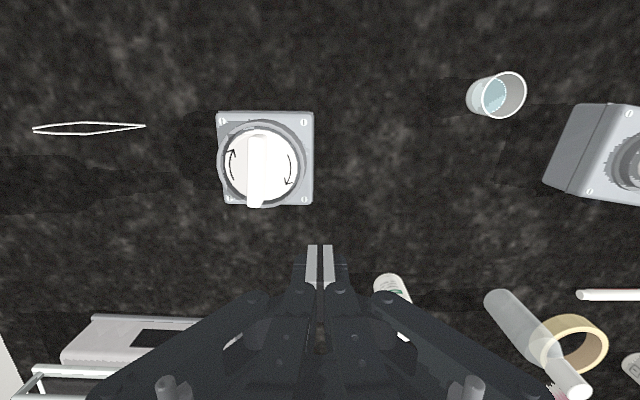

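The stop is fully out and its bar is back at rest, at (256,170). Now to the restart button.

```bash
python3 -m crank '[[[0.17,0.95,0],0,1],[[0.17,0.95,0],0,1],[[0.17,0.95,0],0,1],[[0.17,0.95,0],0,1],[[0.17,0.95,0],0,1]]'; python3 -m crank '[[[0,0.95,0],0,1],[[0,0,0],0,1],[[0,0,0],0,1]]'; python3 - <<'E'
from h import *
from workcell import env
r=env.read_camera("wrist");w=cloud(r)
print(env.get_state()["tcp_pos"])
m=np.hypot(w[...,0]-.512,w[...,1]-.153)<.05
for lo,hi in [(.056,.065),(.068,.0745),(.075,.088)]:
    q=w[m&(w[...,2]>lo)&(w[...,2]<hi)]
    if len(q)>3: print(lo,hi,len(q),q.mean(0).round(4),cv2.minAreaRect(q[:,:2].astype(np.float32)*1000),np.percentile(q[:,2],[5,50,95]))
E
```

```text
clock: 7.7
tcp_pos: [0.5092, 0.0279, 0.3565]
orientation: [-0.001, -0.0, 1.0, -0.0]
wrist_force: [2.0, -0.1, 0.7]
finger_gap: -0.0001
clock: 7.95
tcp_pos: [0.5095, 0.0663, 0.3568]
orientation: [-0.001, -0.003, 1.0, -0.0]
wrist_force: [0.5, -0.9, 0.4]
finger_gap: -0.0002
[0.50990747 0.06493462 0.35692924]
0.056 0.065 4735 [0.5078 0.1503 0.0597] ((514.1454467773438, 151.30523681640625), (90.98391723632812, 90.3747329711914), 81.49356842041016) [0.05804518 0.05957637 0.06225676]
0.068 0.0745 1017 [0.5101 0.1482 0.0714] ((514.40673828125, 151.5822296142578), (51.11040496826172, 50.69380187988281), 68.73506927490234) [0.06975637 0.07142807 0.07278239]
0.075 0.088 1131 [0.5133 0.1506 0.0811] ((514.2876586914062, 151.17056274414062), (34.52259826660156, 34.01410675048828), 3.974665880203247) [0.07817429 0.08138433 0.08255462]
```

```bash
python3 -m crank '[[[-0.11,0.75,0],0,1],[[0,0.7,0],0,1],[[0,0.7,0],0,1],[[0,0,0.8],0,1],[[0,0,0.8],0,1]]'; python3 -m crank '[[[0,0,0.7],0,1],[[0,0,0],0,1],[[0,0,0],0,1]]'; python3 -m crank '[[[0,0,0.15],0,1],[[0,0,0.1],0,1],[[0,0,0],0,1]]'
```

```text
clock: 8.42
tcp_pos: [0.5162, 0.1499, 0.2945]
orientation: [0.002, -0.001, 1.0, 0.0]
wrist_force: [0.4, -0.5, -1.3]
finger_gap: -0.0002
clock: 8.67
tcp_pos: [0.5143, 0.1485, 0.2643]
orientation: [-0.002, 0.0, 1.0, -0.0]
wrist_force: [1.0, -0.4, -0.2]
finger_gap: 0.0001
clock: 8.92
tcp_pos: [0.5156, 0.1494, 0.2566]
orientation: [0.001, -0.0, 1.0, 0.0]
wrist_force: [-0.1, -0.2, 0.2]
finger_gap: -0.0002
```

```bash
python3 -m crank '[[[0,0,0.1],0,1],[[0,0,0.1],0,1],[[0,0,0],0,1]]'; python3 -m crank '[[[0,0,0.08],0,1],[[0,0,0],0,1],[[0,0,0],0,1]]'
```

```text
clock: 9.17
tcp_pos: [0.5157, 0.1497, 0.2495]
orientation: [0.002, -0.001, 1.0, -0.0]
wrist_force: [-0.2, -1.1, 5.7]
finger_gap: 0.0001
clock: 9.42
tcp_pos: [0.5155, 0.1497, 0.249]
orientation: [0.002, -0.001, 1.0, -0.0]
wrist_force: [-8.2, -3.0, 27.8]
finger_gap: 0.0004
```

```bash
python3 -m crank '[[[0,0,-0.3],0,1],[[0,0,-0.8],0,1],[[0,0,-0.8],0,1],[[0,0,-0.8],0,1],[[0,-0.8,0],0,1]]'; python3 -m crank '[[[0,-0.9,0],0,1],[[0,-0.9,0],0,1],[[0,0,0],0,1],[[0,0,0],0,1],[[0,0,0],0,1]]'; python3 - <<'E'
from h import *
from workcell import env
r=env.read_camera("wrist");w=cloud(r);cv2.imwrite("pics/w6.png",r["frame"][:,:,::-1])
print(env.get_state()["tcp_pos"])
m=np.hypot(w[...,0]-.514,w[...,1]-.151)<.016
print("restart",np.percentile(w[m][:,2],[10,50,90]))
for n in ["scene","side"]:
    a=dict(np.load(n+"0.npz"));b=env.read_camera(n);wb=cloud(b);wa=cloud(a);cv2.imwrite(f"pics/{n}6.png",b["frame"][:,:,::-1])
    m=(np.hypot(wb[...,0]-.517,wb[...,1]+.2165)<.028)&(wb[...,2]>.1)&(wb[...,2]<.12)
    print(n,"bar",m.sum(),np.percentile(wb[m][:,2],[10,50,90]))
    for k,c in dict(cup=(.455,.015),white=(.686,-.081),tall=(.711,.077)).items():
        o=[]
        for ww in (wa,wb):
            q=ww[(np.hypot(ww[...,0]-c[0],ww[...,1]-c[1])<.045)&(ww[...,2]>.015)&(ww[...,2]<.14)];o.append((len(q),q.mean(0).round(3)))
        print(n,k,o)
E
```

```text
clock: 9.83
tcp_pos: [0.5168, 0.1209, 0.3595]
orientation: [0.006, -0.003, 1.0, 0.002]
wrist_force: [1.3, -0.8, 0.7]
finger_gap: -0.0001
clock: 10.25
tcp_pos: [0.5151, 0.0458, 0.3527]
orientation: [0.0, -0.0, 1.0, 0.0]
wrist_force: [-0.5, -0.5, 0.2]
finger_gap: 0.0
[0.5150756  0.04630686 0.35263962]
restart [0.0806139  0.08150968 0.08233988]
scene bar 61 [0.10250744 0.10751314 0.11019346]
scene cup [(100, array([0.455, 0.015, 0.028])), (100, array([0.456, 0.015, 0.028]))]
scene white [(175, array([ 0.692, -0.074,  0.054])), (172, array([ 0.692, -0.074,  0.055]))]
scene tall [(252, array([0.716, 0.081, 0.078])), (246, array([0.716, 0.081, 0.079]))]
side bar 59 [0.10096633 0.10752775 0.11154962]
side cup [(166, array([0.453, 0.016, 0.03 ])), (169, array([0.453, 0.017, 0.03 ]))]
side white [(262, array([ 0.7  , -0.055,  0.053])), (262, array([ 0.7  , -0.055,  0.053]))]
side tall [(471, array([0.723, 0.103, 0.075])), (472, array([0.723, 0.103, 0.076]))]
```

View pics/side6.png

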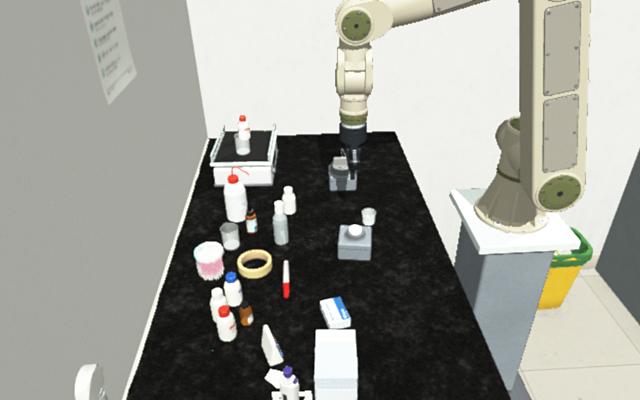

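```bash
python3 -c "
from workcell import env
print(env.hand_in())"
```

```text
the job is handed in; nothing more can be done
None
```

The emergency-stop test is done and handed in at about 10.4 s of the 45 s allowed, using only the shut fingertips to push.

- **Stop pressed:** I pushed the mushroom head down to its end stop with about 23 N. It stayed in by itself, with the bar top at 0.100 m.
- **Latch released:** I pushed the +y face of the bar's +x half clockwise. It was still latched at about 0.51 rad and had sprung out by about 0.9 rad. The bar top read about 0.110 m and the bar turned back to rest once the finger left.
- **Restart pressed:** I pressed the button to a hard stop, up to 28 N against its 5 N spring, and it came back out. Its top measured 0.0815 m both before and after.

In the last images the cup and both bottles had not moved to within about 1 mm. I did not measure the slide box, pen or forceps, but the arm stayed well clear of them at working height. The gripper ended clear of everything.

One measurement disagreed with the description. The camera put the restart button's top about 3.5 mm higher than the stated 78 mm. The fingertip stopped about 76 mm above the worktop, which fits full 6 mm travel from the measured height. I judged it fully in from the hard stop, since I could not read the joint itself.

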